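# Roll a bottle up the ramp of a bottle roller and start it

### The job

Load the white plastic bottle that lies at the foot of the ramp into the bottle roller: push it slowly up the ramp with the fingers, without picking it up or letting it run back down, until it drops onto the two rubber rollers at the top against the stop. Only when it lies there, press the round start button on the machine's pod all the way in and let it go, and leave everything else on the bench where it is.

Things in the scene. Friction and masses are not known exactly. Their poses are not given: they have to be found in the camera images.
- loader: Bottle roller, a fixed low bench machine of grey and white metal, 223 mm long. Origin on the bench at the middle of the ramp's foot; x level up the ramp, y left, z up. Aluminium ramp from x = 0, z = 0 to x = 110, z = 23 mm, 150 mm wide between 6 mm guides that stand 18 mm above it and flare out in front of the foot (x = -34 to 0, y to +/-97 mm, 20 mm high).
- ramp_plane (a point): Same point as the bottle roller's origin, in the middle of the ramp's foot; its x axis runs up the ramp surface (12 degrees), its z axis is normal to that surface.
- seat (a point): Where the middle of the bottle's axis lies when home: machine x = 140, y = 0, z = 53.7 mm. It then rests between two locked rubber rollers (24 mm diameter, lying across, axes at x = 125 and 155, z = 14.5 mm); on the way in its axis passes over a crest at x = 125, z = 56.5 mm. Side plates y = +/-75 to 85, x = 110 to 185, 50 mm high. Axes as the machine's.
- stop_face (a point): Middle of the rubber stop pad's front face (110 wide, 20 mm high), at machine x = 171.5, z = 55 mm, on a white motor housing behind it (x = 177 to 223, 76 mm high). The bottle when home touches it or is up to 1.5 mm clear. Axes as the machine's.
- bottle: White, slippery (friction about 0.35) plastic screw-cap bottle lying on its side in front of the ramp across it (within 4 degrees), cap to the left, free to roll; body 60 mm in diameter and 112 mm long, cap 38 mm in diameter, 129 mm long over all, about 0.2 kg. Origin at the centre of its bottom disc, on its axis; z runs along the axis towards the cap.
- bottle_mid (a point): Point on the bottle's axis half-way along its 129 mm length, 64.5 mm from the bottom; 30 mm above the surface it lies on.
- start_button (a joint): Travel of the round start button in m: 0 out, 0.006 fully pressed (about 4 N straight down); a spring returns it.
- start_button_top (a point): Centre of the upper face of the start button: bare steel, 32 mm in diameter, pressed straight down; the only button, at machine x = 80, y = -122 mm on a white pod right of the ramp (80 x 74 mm, 40 mm high).
- amber: Bystander: amber glass bottle with black cap, upright, 46 mm in diameter, 102 mm high, to the left of the machine. Origin at the centre of its underside.
- glass_beaker: Bystander: small glass beaker, upright, 53 mm in diameter, 69 mm high, to the left of the machine. Origin at the centre of its underside.
- tape_roll: Bystander: roll of masking tape lying flat, 104 mm in diameter, 25 mm high, at the right front of the bench. Origin at the centre of its underside.
- pen: Bystander: marker pen lying on the bench at the left front, 135 mm long, 17 mm thick. Origin at the middle of its underside.

How it is judged:
By the outcome, as a careful person would: the job done as asked, in the order asked, and still so for the second after the job is handed in, with the robot touching nothing.
It also fails if it takes over 48 s, if anything falls off the work surface, if the arm or the gripper's body presses on something with over 40 N, if the wrist force passes 120 N, or if a joint passes its speed limit or range.

### The arm

A 6-joint arm with a two-finger parallel gripper is mounted at the origin on a cart in front of the work surface, level with it; the furniture and walls round the work are solid. World frame = base frame: x ahead of the robot, y to its left, z up, the work surface at z = 0. Lengths are in m, angles in rad, forces in N, time in s.
With the tool pointing down it reaches from about 0.3 to 0.775 m from the base axis. Payload 14.6 kg.
Tool frame: the origin (TCP) lies midway between the tips of the shut fingers; the grasp point (between the pads) lies 19 mm behind it; z points along the fingers, y is the direction in which the jaws open and shut (so a half turn about z gives the same grasp; the last joint's range is limited). The gripper opens to 94 mm and grips with 3 to 60 N. Pads are 16 mm wide; open, the fingers measure 119 mm over their backs; the gripper's body (75 mm by 177 mm) begins 78 mm behind the grasp point.
Start: joints at [-1.392, 0.3, 1.521, -0, 1.321, -0.067], TCP at [0.134, -0.533, 0.205] pointing down, gripper open.
Joint ranges: [-3.03, 3.03], [-0.79, 2.21], [0.23, 2.52], [-1.04, 4.18], [0, 3.07], [-2.55, 2.55]. Speed limits (rad/s): [2.22, 2.22, 2.57, 3.14, 3.14, 3.14].

### API

Orientations are given as a unit quaternion [w, x, y, z].
In Python, from station import ctrl gives the robot as it stands.
- The arm moves only by the tool send_rows, never from a script. Its argument "increments" is a list of rows, each a list of 2 entries, a list of its own where there are three numbers: the shift along the tool's x, y, z in cm, then the turn about the tool's z in rad. A call has 1 to 10 rows; each row shifts and turns the commanded pose from where the row before left it, along the tool's axes as they then stand; what a row does not reach is not made up. A row lasts 1/12 s, in which the tool goes at most 41.7 mm and 7.16 degrees, less where a joint would pass 70% of its speed; a pose out of reach is approached as far as the arm can. A call with a gripper value outside its range is refused whole. "grip" is the finger opening in cm, from 0 to 9.4, set as the call begins (left out, the last holds). The fingers move at their own pace and stop on an object; the grip force is fixed at half the most. Time passes only in rows, so rows that do not move let the fingers close. It gives the time, the measured TCP pose, the force and the opening at its end, in the units of the state.
- ctrl.state(): the state, without advancing time (a new reading comes with each control period).
- ctrl.camera(name): name is "scene" or "top"; returns a dict with "frame" (480x640x3 uint8, blue, green, red), "z_map" (480x640 float32, m along the optical axis (not along the pixel's ray), 0 where there is no reading), "K" (3x3 intrinsics, pixels), "k1" (the pictures are not rectified: a ray, as slopes to the right and down, at radius r is drawn at 1 + k1 r^2 times it, then the intrinsics apply), "R" (3x3) and "t" (3): a world point X has camera coordinates R X + t. Camera axes: x right, y down, z forward; pixel columns grow to the right and rows downward; lengths in m; the calibration is good to about 2 mm. A picture is of the moment at which its call begins.
- ctrl.close_job(): hands the job in, once; it reports no verdict.
The state is a dict: "t": time; "q": joint angles; "qvel": joint speeds; "effort": joint torques, N m; "tcp_pos": TCP position; "orientation": TCP orientation; "wrist_force": force on the tool from outside, world axes, zero at the start; "ft_torque": the same for the moment, N m; "width": finger opening in m.
Only numpy, scipy, OpenCV 4.12 (cv2) and the standard library are available. Lean on these libraries where they do the work, as an engineer would, in place of code of your own. Each camera call takes 0.05 s, during which the arm holds its last target. There are 200 camera calls.

## Working session

There is one attempt and no reset: what is moved stays moved. The work goes in short steps, Python scripts to look and compute and a tool call to move; the robot and the scene stay as the last step left them, time stands still between calls to the robot, and variables do not carry over. Pictures are saved under pics/ and viewed, about 8 in all and at most 12, crops included, and the job is handed in when it is done.

Besides the shell and the picture viewer there is one more tool, called by a JSON object that holds its "op" and its "data". send_rows: Moves the arm, as the interface text tells. Its arguments: {"type":"object","properties":{"increments":{"type":"array","items":{"type":"array"}},"grip":{"type":"number"}},"required":["increments"]}

```bash
mkdir -p pics; ls
python3 - <<'E'
from station import ctrl
import cv2
s=ctrl.state();print({k:(v if not hasattr(v,'round') else v) for k,v in s.items()})
for n in("scene","top"):
    c=ctrl.camera(n);cv2.imwrite(f"pics/{n}0.png",c["frame"]);print(n,c["K"],c["k1"],c["R"],c["t"])
E
```

```text
pics
{'t': 0.0, 'q': array([-1.39158747e+00,  3.00448614e-01,  1.52161453e+00, -7.58485423e-06,
        1.32065071e+00, -6.65983844e-02]), 'qvel': array([ 0.00195754, -0.00172487, -0.00012211, -0.00072796, -0.00013221,
       -0.0014568 ]), 'effort': array([ 3.81211576e-03, -5.31806195e+01, -3.52744603e+01,  7.08305812e-02,
        2.43988994e-02, -7.65982963e-05]), 'tcp_pos': array([ 0.13378563, -0.5332086 ,  0.2048845 ]), 'orientation': array([-5.59504913e-04,  9.92456581e-01,  1.22595353e-01, -3.52160875e-05]), 'wrist_force': array([-0.44329717, -0.38389983,  0.56399979]), 'ft_torque': array([-0.01698056,  0.03829281,  0.00352621]), 'width': 0.09383596561050873}
scene [[573.35379278   0.         315.28346985]
 [  0.         573.35379278 237.77048719]
 [  0.           0.           1.        ]] 0.0021892135798129396 [[-0.70879431 -0.70539429 -0.00543292]
 [-0.27959277  0.2879947  -0.91590771]
 [ 0.64764072 -0.64767117 -0.40135215]] [0.40873335 0.22923788 0.92536431]
top [[569.6241014    0.         308.99076251]
 [  0.         569.6241014  233.60474392]
 [  0.           0.           1.        ]] -0.024441902434868178 [[ 0.00244648 -0.99998908 -0.00398075]
 [-0.9967031  -0.00211557 -0.08110773]
 [ 0.08109843  0.00416605 -0.99669739]] [0.00462747 0.54468108 1.37521632]
```

View pics/scene0.png

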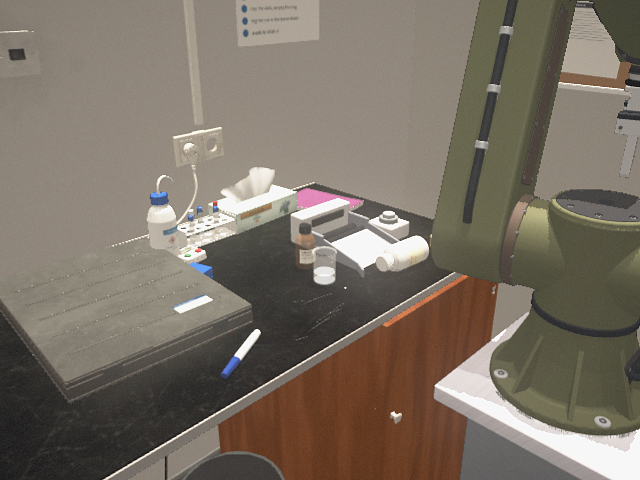

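View pics/top0.png

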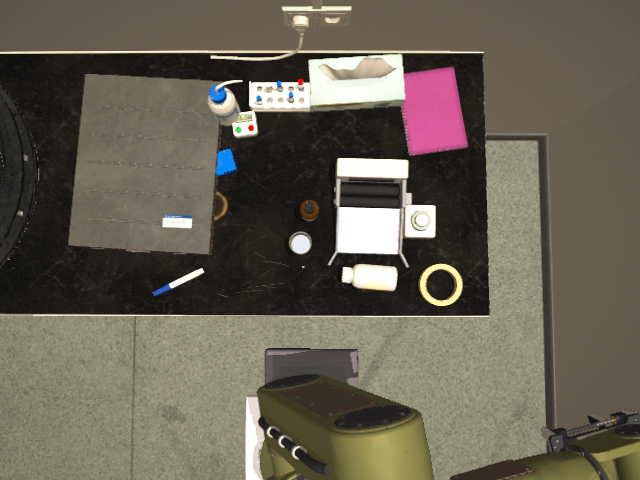

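The scene view shows the machine facing the robot, with the bottle across its foot and the cap to the left. In the top view the bottle is at about (370,277), the ramp at (370,230), the button at (421,220), the tape at (441,285), the beaker at (300,243) and the amber bottle at (310,210).

```bash
cat > h.py <<'E'
import numpy as np, cv2
from station import ctrl
def ray(c,px):
    K=c["K"];d=np.atleast_2d(np.float64(px));p=(d-[K[0,2],K[1,2]])/[K[0,0],K[1,1]]
    u=p.copy()
    for _ in range(5): u=p/(1+c["k1"]*(u**2).sum(1,keepdims=True))
    return -c["R"].T@c["t"], np.c_[u,np.ones(len(u))]
def onplane(c,px,z):
    o,r=ray(c,px);r=r@c["R"];return o+r*((z-o[2])/r[:,2])[:,None]
def cloud(c):
    v,u=np.mgrid[:480,:640];o,r=ray(c,np.c_[u.ravel(),v.ravel()]);return (o+(r*c["z_map"].reshape(-1,1))@c["R"]).reshape(480,640,3)
def comp(mask,seed):
    n,l,s,ce=cv2.connectedComponentsWithStats(mask.astype(np.uint8));k=l[seed[1],seed[0]];return l==k,s[k],ce[k]
E
python3 - <<'E'
from h import *
np.set_printoptions(precision=4,suppress=True)
c=ctrl.camera("top");P=cloud(c);g=c["frame"].min(2)
# bottle
m,s,ce=comp((g>110),(372,278));print("bottle",s,ce)
r=cv2.minAreaRect(np.argwhere(m)[:,::-1].astype(np.float32));print(r,onplane(c,cv2.boxPoints(r),0.03))
b=P[m];print("depth z max",np.percentile(b[:,2],[5,50,95]),b.mean(0))
w=m&(P[...,2]>.05);print("crest mean",P[w].mean(0)); 
q=P[w];pc=np.linalg.svd(q[:,:2]-q[:,:2].mean(0))[2][0] if len(q)<3000 else 0;print(pc,len(q))
# ramp
m,s,ce=comp((g>150),(368,235));r=cv2.minAreaRect(np.argwhere(m)[:,::-1].astype(np.float32));print("ramp",s,r)
for bx in cv2.boxPoints(r): print(bx,onplane(c,bx,0.0)[0],onplane(c,bx,.02)[0])
# button, pod
hs=P[195:245,400:440];print("pod z",P[208:234:5,408:436:3,2])
gg=cv2.cvtColor(c["frame"],cv2.COLOR_BGR2GRAY)
cr=cv2.resize(c["frame"][150:310,280:470],None,fx=4,fy=4,interpolation=2);cv2.imwrite("pics/crop.png",cr[:600])
print(cv2.HoughCircles(gg[195:245,395:445],3,1,20,param1=120,param2=10,minRadius=5,maxRadius=12))
print("housing",P[168,345:405:10])
E
```

```text
bottle [ 342  264   56   27 1220] [371.0361 276.4156]
((369.3103942871094, 276.27587890625), (55.142208099365234, 24.415372848510742), 4.763641834259033) [[ 0.4165 -0.0715  0.03  ]
 [ 0.4754 -0.0766  0.03  ]
 [ 0.4646 -0.21    0.03  ]
 [ 0.4058 -0.2045  0.03  ]]
depth z max [0.0378 0.0539 0.0621] [ 0.44   -0.1419  0.0572]
crest mean [ 0.4397 -0.1482  0.0656]
[-0.0603 -0.9982] 783
ramp [ 328  207   72   58 2876] ((363.78839111328125, 236.11915588378906), (70.00077819824219, 57.72773361206055), 1.5911403894424438)
[328.0001 264.    ] [ 0.4709 -0.0414  0.    ] [ 0.4703 -0.0408  0.02  ]
[329.603  206.2946] [ 0.6151 -0.0454  0.    ] [ 0.6125 -0.0448  0.02  ]
[399.5767 208.2383] [ 0.6106 -0.2205  0.    ] [ 0.6081 -0.2173  0.02  ]
[397.9738 265.9438] [ 0.4664 -0.215   0.    ] [ 0.466  -0.2119  0.02  ]
pod z [[ 0.0436  0.0457  0.0404  0.0345  0.0403  0.0446  0.0368  0.0365  0.0381
  -0.002 ]
 [ 0.037   0.0433  0.0458  0.0546  0.0517  0.0467  0.0574  0.0379  0.0362
   0.0025]
 [ 0.042   0.0501  0.0514  0.0635  0.0668  0.0628  0.0645  0.0544  0.041
  -0.0021]
 [ 0.0465  0.0468  0.0515  0.0618  0.0631  0.0631  0.06    0.052   0.0457
  -0.002 ]
 [ 0.0416  0.043   0.0433  0.0532  0.0498  0.051   0.0511  0.0428  0.0419
  -0.0017]
 [ 0.0374  0.0383  0.0411  0.0391  0.0366  0.0402  0.0424  0.0333  0.0395
   0.0022]]
[[[26.5 24.5  9.1]]]
housing [[ 0.696  -0.0794  0.0818]
 [ 0.6977 -0.1037  0.0734]
 [ 0.6979 -0.1276  0.0729]
 [ 0.6972 -0.1511  0.0766]
 [ 0.6974 -0.175   0.0759]
 [ 0.698  -0.1992  0.0731]]
```

View pics/crop.png

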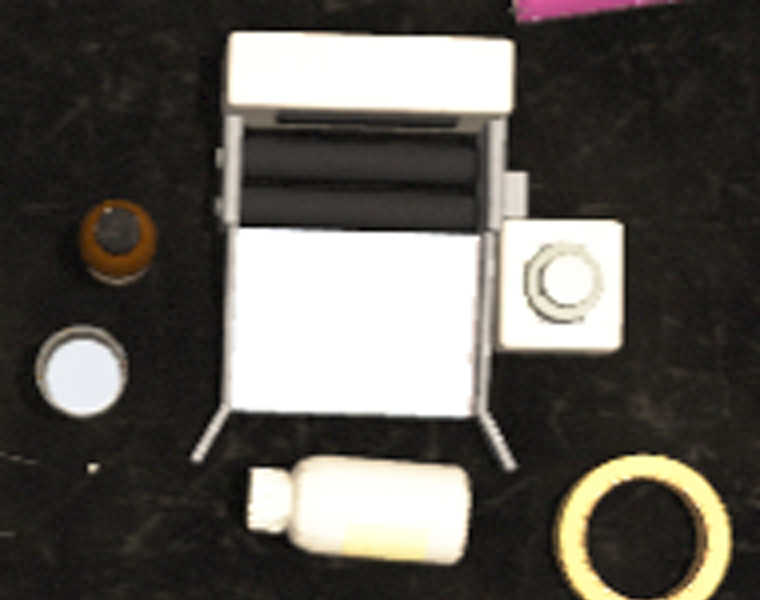

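Crop (×4 from (280,150)): the ramp's foot edge runs (229,411)–(477,415) and its top (235,228)–(480,233). The housing top spans (228,33)–(514,112), the button centre is at (567,281), and the bottle spans (247–470, 455–563), all of it within the flare mouth.

Run:
```python
from h import *
np.set_printoptions(precision=4,suppress=True)
c=ctrl.camera("top")
f=lambda u,v,z:onplane(c,[280+u/4-.375,150+v/4-.375],z)[0]
for n,u,v,z in [("footL",229,411,0),("footR",477,415,0),("topL",235,228,.023),("topR",480,233,.023),
 ("hbL",229,33,.076),("hbR",514,38,.076),("hfL",226,107,.076),("hfR",513,112,.076),
 ("btn",567,281,.062),("ring",564,285,.045),("podFL",499,347,.04),("podFR",623,351,.04),("podBL",501,219,.04),("podBR",623,222,.04),
 ("tape",643,542,.025),("beaker",81,371,.069),("flareL",197,460,.02),("flareR",511,466,.02),
 ("bfront",380,562,.03),("bback",380,458,.03),("bbot",470,515,.03),("cap",247,500,.03)]: print(n,f(u,v,z))
s=ctrl.camera("scene");cv2.imwrite("pics/scrop.png",cv2.resize(s["frame"][185:285,285:445],None,fx=5,fy=5,interpolation=2))
```

```text
footL [ 0.4998 -0.0634  0.    ]
footR [ 0.4977 -0.2175  0.    ]
topL [ 0.6114 -0.0663  0.023 ]
topR [ 0.6086 -0.217   0.023 ]
hbL [ 0.7216 -0.0604  0.076 ]
hbR [ 0.719  -0.2303  0.076 ]
hfL [ 0.677  -0.0585  0.076 ]
hfR [ 0.6743 -0.2292  0.076 ]
btn [ 0.5749 -0.2626  0.062 ]
ring [ 0.5743 -0.264   0.045 ]
podFL [ 0.537  -0.2251  0.04  ]
podFR [ 0.5347 -0.3002  0.04  ]
podBL [ 0.615  -0.2272  0.04  ]
podBR [ 0.6134 -0.3015  0.04  ]
tape [ 0.4194 -0.3139  0.025 ]
beaker [0.52   0.0272 0.069 ]
flareL [ 0.4688 -0.0429  0.02  ]
flareR [ 0.4656 -0.2349  0.02  ]
bfront [ 0.4071 -0.1533  0.03  ]
bback [ 0.47   -0.1537  0.03  ]
bbot [ 0.4356 -0.2081  0.03  ]
cap [ 0.4444 -0.0729  0.03  ]
```

View pics/scrop.png

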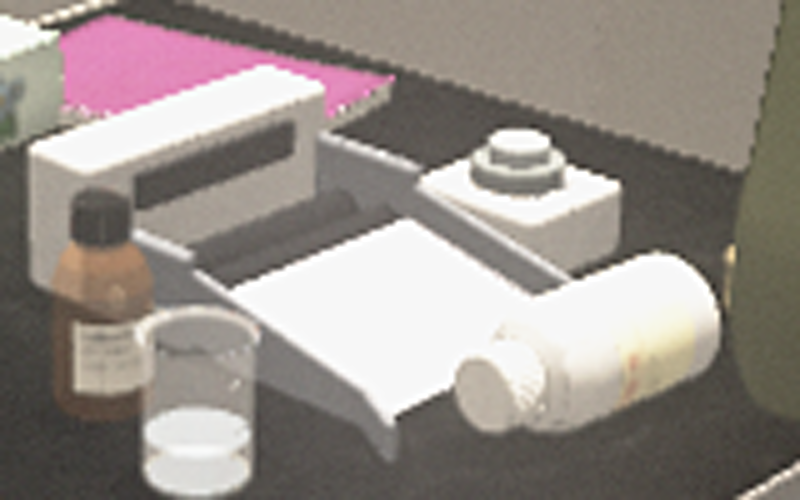

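Machine yaw comes out at about -0.016 rad, with its origin near (0.499, -0.1405). The housing and pod positions agree with that to within 2 mm. The bottle axis is at x≈0.439 with its middle at y≈-0.140, yawed about 3° with the cap end leading. The plan is to push with two spread, vertical fingers, first turning the jaws along the machine's y axis.

{"op": "send_rows", "data": {"increments": [[[0,0,0],0.087],[[0,0,0],0.087],[[0,0,0],0.0875],[[1.92,-3.25,0],0],[[1.92,-3.25,0],0],[[1.92,-3.25,0],0],[[1.92,-3.25,0],0],[[1.92,-3.25,0],0],[[1.92,-3.25,0],0],[[1.92,-3.25,0],0]], "grip": 6.6}}

```text
t: 1.08
tcp_pos: [0.2722, -0.3064, 0.2055]
orientation: [0.0, 1.0, -0.008, 0.0]
wrist_force: [0.7, -0.5, -0.4]
width: 0.0658
```

{"op": "send_rows", "data": {"increments": [[[1.92,-3.25,0],0],[[1.92,-3.25,0],0],[[1.92,-3.25,0],0],[[1.92,-3.25,0],0],[[1.92,-3.25,0],0],[[0,0,0],0],[[0,0,0],0]]}}

```text
t: 1.67
tcp_pos: [0.3709, -0.1458, 0.2054]
orientation: [-0.0, 1.0, -0.006, -0.0]
wrist_force: [-0.7, -0.3, -0.0]
width: 0.0656
```

{"op": "send_rows", "data": {"increments": [[[0,0.1,2.5],0],[[0,0,3.5],0],[[0,0,3.5],0],[[0,0,3.5],0],[[0,0,2.5],0],[[0,0,1.7],0],[[0,0,1.0],0],[[0,0,0.5],0],[[0,0,0],0],[[0,0,0],0]]}}

```text
t: 2.5
tcp_pos: [0.3703, -0.1488, 0.0189]
orientation: [0.0, 1.0, -0.008, 0.0]
wrist_force: [0.1, -0.2, 0.4]
width: 0.0661
```

Run:
```python
from h import *
c=ctrl.camera("top");cv2.imwrite("pics/t1.png",cv2.resize(c["frame"][150:310,280:470],None,fx=4,fy=4,interpolation=2)[:600])
print(ctrl.state()["tcp_pos"],ctrl.state()["orientation"])
```

```text
[ 0.37051924 -0.14874469  0.01912962] [ 2.46949664e-04  9.99965955e-01 -8.23413230e-03  4.76076231e-04]
```

View pics/t1.png

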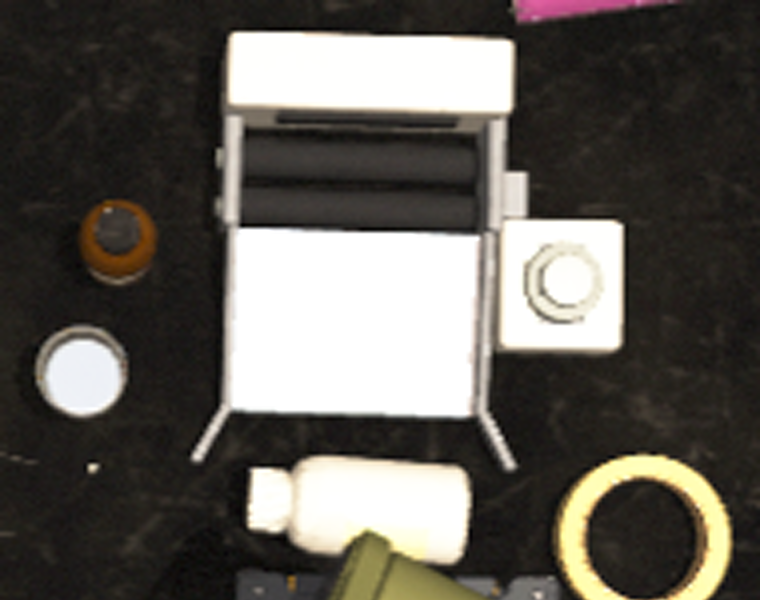

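The bottle hasn't moved (crop 247–470, 455–563) and the gripper is behind it. I'll close the gap slowly and then start pushing.

{"op": "send_rows", "data": {"increments": [[[0.3,0,0],0],[[0.3,0,0],0],[[0.3,0,0],0],[[0.3,0,0],0],[[0.3,0,0],0],[[0.2,0,0],0],[[0.15,0,0],0],[[0.15,0,0],0],[[0.15,0,0],0],[[0.15,0,0],0]]}}

```text
t: 3.38
tcp_pos: [0.3934, -0.1484, 0.0184]
orientation: [-0.0, 1.0, -0.008, -0.0]
wrist_force: [-0.1, 1.2, 0.6]
width: 0.0661
```

{"op": "send_rows", "data": {"increments": [[[0.15,0,0],0],[[0.15,0,0],0],[[0.15,0,0],0],[[0.15,0,0],0],[[0.15,0,0],0],[[0.15,0,0],0],[[0.15,0,0],0],[[0.15,0,0],0],[[0.15,0,0],0],[[0.15,0,0],0]]}}

```text
t: 4.22
tcp_pos: [0.4084, -0.1487, 0.0184]
orientation: [-0.0, 1.0, -0.008, -0.0]
wrist_force: [0.3, -0.1, 0.5]
width: 0.066
```

Run:
```python
from h import *
c=ctrl.camera("scene");cv2.imwrite("pics/s2.png",cv2.resize(c["frame"][165:285,285:445],None,fx=5,fy=5,interpolation=2))
c=ctrl.camera("top");cv2.imwrite("pics/t2.png",cv2.resize(c["frame"][150:310,280:470],None,fx=4,fy=4,interpolation=2)[:600])
print(ctrl.state()["tcp_pos"],ctrl.state()["t"],ctrl.state()["wrist_force"])
```

```text
[ 0.40847655 -0.14873662  0.01843865] 4.3167 [0.14617491 0.42671333 0.00701113]
```

View pics/s2.png

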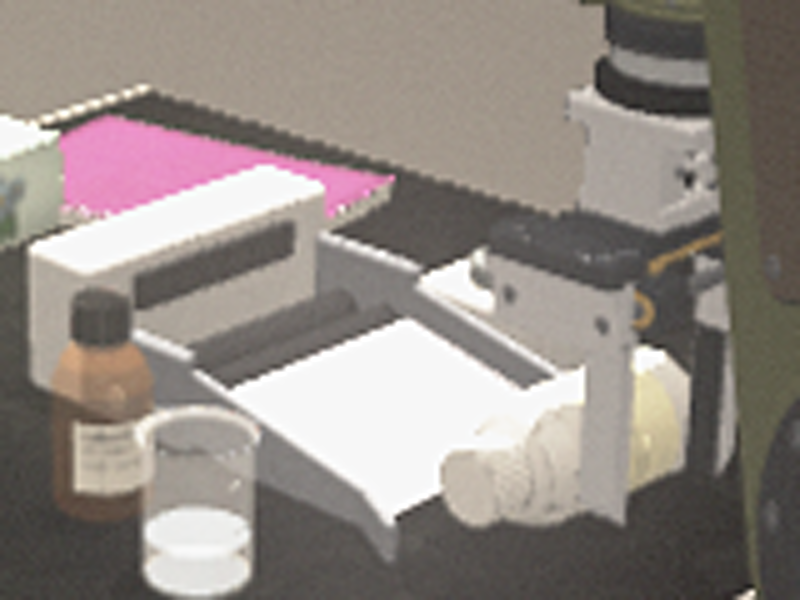

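Scene crop: both fingers are behind the body (near finger at (605,450)). The cap has shifted a little to (465,485), so pushing has begun. I'll carry on at a steady 24 mm/s.

{"op": "send_rows", "data": {"increments": [[[0.18,0,0],0],[[0.2,0,0],0],[[0.2,0,0],0],[[0.2,0,0],0],[[0.2,0,0],0],[[0.2,0,0],0],[[0.2,0,0],0],[[0.2,0,0],0],[[0.2,0,0],0],[[0.2,0,0],0]]}}

```text
t: 5.15
tcp_pos: [0.4283, -0.149, 0.0184]
orientation: [-0.0, 1.0, -0.008, -0.0]
wrist_force: [-0.3, -0.4, -1.1]
width: 0.0661
```

{"op": "send_rows", "data": {"increments": [[[0.2,0,0],0],[[0.2,0,0],0],[[0.2,0,0],0],[[0.2,0,0],0],[[0.2,0,0],0],[[0.2,0,0],0],[[0.2,0,0],0],[[0.2,0,0],0],[[0.2,0,0],0],[[0.2,0,0],0]]}}

```text
t: 5.98
tcp_pos: [0.4483, -0.1493, 0.0184]
orientation: [-0.0, 1.0, -0.008, -0.0]
wrist_force: [-0.2, 0.9, 0.6]
width: 0.0662
```

Run:
```python
from h import *
c=ctrl.camera("scene");a=cv2.resize(c["frame"][165:285,285:445],None,fx=4,fy=4,interpolation=2)
c=ctrl.camera("top");b=cv2.resize(c["frame"][150:310,310:440],None,fx=3,fy=3,interpolation=2)[:480]
a=a[:480,:410+0] if 0 else cv2.resize(a,(400,300))
o=np.zeros((480,790,3),np.uint8);o[:300,:400]=a;o[:,400:]=b[:480];cv2.imwrite("pics/c3.png",o)
print(ctrl.state()["tcp_pos"],ctrl.state()["t"],ctrl.state()["wrist_force"])
```

```text
[ 0.44836987 -0.14936866  0.0184626 ] 6.0833 [ 0.41881229 -0.39655979  0.01313618]
```

View pics/c3.png

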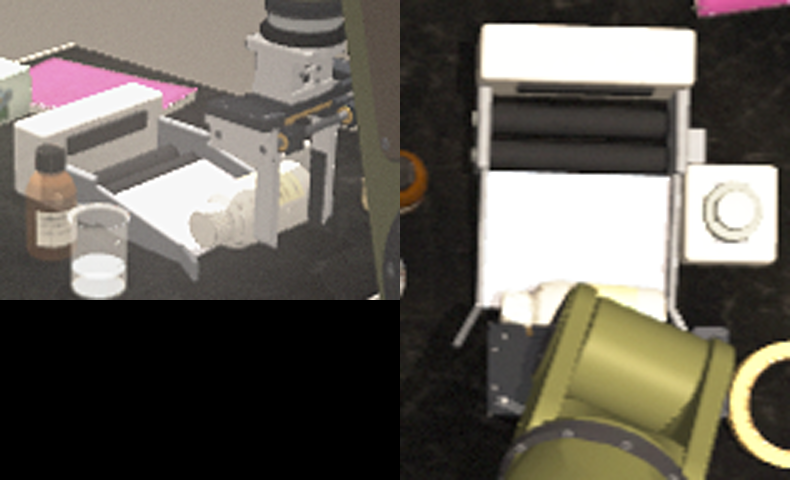

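The bottle's front edge is at crop row ~285, so x≈0.518, which fits contact with the fingers. It lies squarely inside the guides, centred at crop column ~580. Next is the ramp, raising the fingers along its slope.

{"op": "send_rows", "data": {"increments": [[[0.2,0,0],0],[[0.2,0,0],0],[[0.2,0,0],0],[[0.2,0,0],0],[[0.2,0,-0.02],0],[[0.2,0,-0.04],0],[[0.2,0,-0.04],0],[[0.2,0,-0.04],0],[[0.2,0,-0.04],0],[[0.2,0,-0.04],0]]}}

```text
t: 6.92
tcp_pos: [0.4683, -0.1496, 0.0207]
orientation: [-0.0, 1.0, -0.008, -0.0]
wrist_force: [-2.2, 0.2, 0.4]
width: 0.066
```

{"op": "send_rows", "data": {"increments": [[[0.2,0,-0.043],0],[[0.2,0,-0.043],0],[[0.2,0,-0.043],0],[[0.2,0,-0.043],0],[[0.2,0,-0.043],0],[[0.2,0,-0.043],0],[[0.2,0,-0.043],0],[[0.2,0,-0.043],0],[[0.2,0,-0.043],0],[[0.2,0,-0.043],0]]}}

```text
t: 7.75
tcp_pos: [0.4883, -0.15, 0.025]
orientation: [-0.0, 1.0, -0.008, -0.0]
wrist_force: [-1.9, -0.1, 1.0]
width: 0.0663
```

{"op": "send_rows", "data": {"increments": [[[0.2,0,-0.043],0],[[0.2,0,-0.043],0],[[0.2,0,-0.043],0],[[0.2,0,-0.043],0],[[0.2,0,-0.043],0],[[0.2,0,-0.043],0],[[0.2,0,-0.043],0],[[0.2,0,-0.043],0],[[0.2,0,-0.043],0],[[0.2,0,-0.043],0]]}}

```text
t: 8.58
tcp_pos: [0.5083, -0.1503, 0.0293]
orientation: [0.0, 1.0, -0.008, 0.0]
wrist_force: [-1.7, -0.1, 1.2]
width: 0.0661
```

Run:
```python
from h import *
c=ctrl.camera("scene");a=cv2.resize(c["frame"][165:285,285:445],(400,300),interpolation=2)
c=ctrl.camera("top");b=cv2.resize(c["frame"][150:310,310:440],None,fx=3,fy=3,interpolation=2)
o=np.zeros((480,790,3),np.uint8);o[:300,:400]=a;o[:,400:]=b;cv2.imwrite("pics/c4.png",o)
print(ctrl.state()["tcp_pos"],ctrl.state()["t"],ctrl.state()["wrist_force"])
```

```text
[ 0.50849077 -0.15030144  0.02931341] 8.6833 [0.23435714 0.13801548 0.03008095]
```

View pics/c4.png

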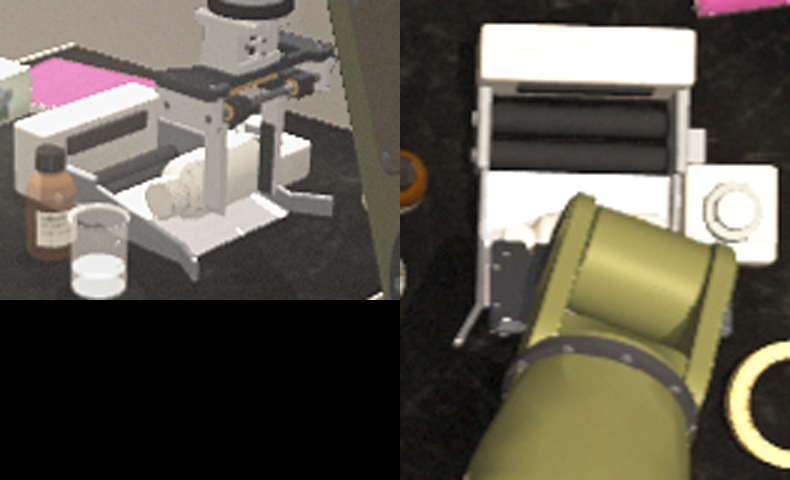

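The bottle is halfway up, square and against the fingers; its front edge in the top crop is at row ~215. I'll continue the push.

{"op": "send_rows", "data": {"increments": [[[0.2,0,-0.043],0],[[0.2,0,-0.043],0],[[0.2,0,-0.043],0],[[0.2,0,-0.043],0],[[0.2,0,-0.043],0],[[0.2,0,-0.043],0],[[0.2,0,-0.043],0],[[0.2,0,-0.043],0],[[0.2,0,-0.043],0],[[0.2,0,-0.043],0]]}}

```text
t: 9.52
tcp_pos: [0.5283, -0.1506, 0.0336]
orientation: [-0.0, 1.0, -0.008, -0.0]
wrist_force: [-1.9, -0.6, 1.2]
width: 0.0659
```

{"op": "send_rows", "data": {"increments": [[[0.2,0,-0.043],0],[[0.2,0,-0.043],0],[[0.2,0,-0.043],0],[[0.2,0,-0.043],0],[[0.2,0,-0.043],0],[[0.2,0,-0.043],0],[[0.2,0,-0.043],0],[[0.2,0,-0.043],0],[[0.2,0,-0.043],0],[[0.2,0,-0.043],0]]}}

```text
t: 10.35
tcp_pos: [0.5483, -0.1509, 0.0379]
orientation: [-0.0, 1.0, -0.008, 0.0]
wrist_force: [-1.9, 1.3, 1.5]
width: 0.0662
```

{"op": "send_rows", "data": {"increments": [[[0.2,0,-0.043],0],[[0.2,0,-0.043],0],[[0.2,0,-0.043],0],[[0.2,0,-0.043],0],[[0.2,0,-0.043],0],[[0.15,0,-0.03],0],[[0.15,0,-0.03],0],[[0.15,0,-0.03],0],[[0.15,0,-0.03],0],[[0.15,0,-0.03],0]]}}

```text
t: 11.18
tcp_pos: [0.5657, -0.1512, 0.0415]
orientation: [-0.0, 1.0, -0.008, -0.0]
wrist_force: [-1.5, -0.1, 0.4]
width: 0.0659
```

{"op": "send_rows", "data": {"increments": [[[0.15,0,-0.03],0],[[0.15,0,-0.03],0],[[0.15,0,-0.02],0],[[0.15,0,0],0],[[0.15,0,0],0],[[0.15,0,0],0],[[0.15,0,0],0],[[0.15,0,0],0]]}}

```text
t: 11.85
tcp_pos: [0.5778, -0.1514, 0.0423]
orientation: [0.0, 1.0, -0.008, 0.0]
wrist_force: [-1.5, 0.0, 0.6]
width: 0.0659
```

Run:
```python
from h import *
c=ctrl.camera("scene");a=cv2.resize(c["frame"][165:285,285:445],(400,300),interpolation=2)
c=ctrl.camera("top");b=cv2.resize(c["frame"][150:310,310:440],None,fx=3,fy=3,interpolation=2)
o=np.zeros((480,790,3),np.uint8);o[:300,:400]=a;o[:,400:]=b;cv2.imwrite("pics/c5.png",o)
print(ctrl.state()["tcp_pos"],ctrl.state()["t"],ctrl.state()["wrist_force"])
```

```text
[ 0.57799853 -0.15137132  0.04230571] 11.95 [-0.45694548  0.47196054 -0.68173223]
```

View pics/c5.png

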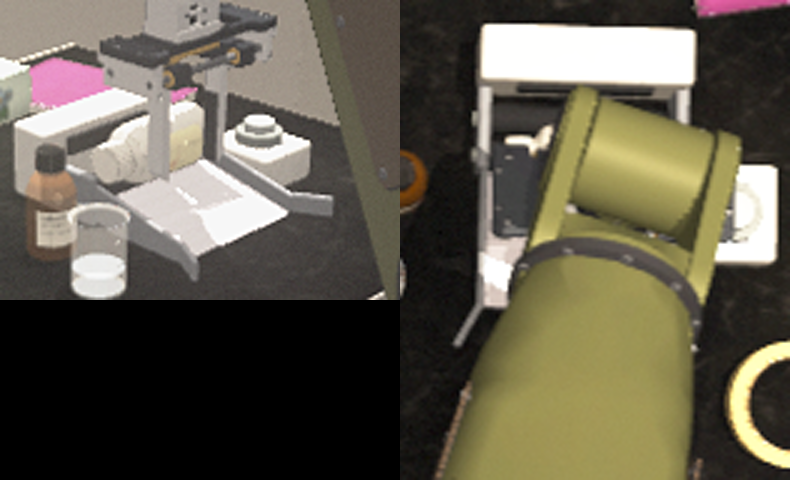

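The bottle is near the crest and still in contact (axis ≈ machine x 117). Next I go slowly over the crest, following it down to the seat.

{"op": "send_rows", "data": {"increments": [[[0.1,0,-0.02],0],[[0.1,0,-0.02],0],[[0.1,0,-0.02],0],[[0.1,0,-0.02],0],[[0.1,0,0],0],[[0.1,0,0],0],[[0.1,0,0],0],[[0.1,0,0],0],[[0.1,0,0],0],[[0.1,0,0],0]]}}

```text
t: 12.78
tcp_pos: [0.5877, -0.1515, 0.0431]
orientation: [-0.0, 1.0, -0.008, 0.0]
wrist_force: [0.1, -0.4, 0.4]
width: 0.0657
```

{"op": "send_rows", "data": {"increments": [[[0.1,0,0],0],[[0.1,0,0],0],[[0.1,0,0],0],[[0.1,0,0],0],[[0.1,0,0],0],[[0.1,0,0],0],[[0.1,0,0],0],[[0.1,0,0],0],[[0,0,0],0],[[0,0,0],0]]}}

```text
t: 13.62
tcp_pos: [0.5956, -0.1517, 0.0431]
orientation: [-0.0, 1.0, -0.008, -0.0]
wrist_force: [-0.3, -0.2, -0.3]
width: 0.0655
```

The push force has gone to zero, so the bottle appears to have dropped over the crest. I'll back off, rise, shut the fingers and move over the button so the seat can be seen.

{"op": "send_rows", "data": {"increments": [[[-0.3,0,0],0],[[-1.2,0,0],0],[[-1.5,0,0],0],[[0,0,-2.0],0],[[0,0,-3.5],0],[[0,0,-3.5],0],[[0,0,-3.0],0],[[0,0,0],0]]}}

```text
t: 14.28
tcp_pos: [0.5675, -0.1519, 0.1696]
orientation: [0.001, 1.0, -0.008, 0.004]
wrist_force: [-0.5, 0.2, 0.7]
width: 0.0659
```

{"op": "send_rows", "data": {"increments": [[[0.1,1.5,0],0],[[0.2,2.5,0],0],[[0.2,2.5,0],0],[[0.2,2.5,0],0],[[0.3,2.2,0],0],[[0,0,0],0],[[0,0,0],0]], "grip": 0}}

```text
t: 14.87
tcp_pos: [0.573, -0.2645, 0.1614]
orientation: [-0.001, 1.0, -0.009, -0.001]
wrist_force: [-0.8, 0.8, -0.5]
width: 0.0229
```

Run:
```python
from h import *
np.set_printoptions(precision=4,suppress=True)
c=ctrl.camera("scene");a=cv2.resize(c["frame"][165:285,285:445],(400,300),interpolation=2)
c=ctrl.camera("top");b=cv2.resize(c["frame"][150:310,310:440],None,fx=3,fy=3,interpolation=2)
o=np.zeros((480,790,3),np.uint8);o[:300,:400]=a;o[:,400:]=b;cv2.imwrite("pics/c6.png",o)
P=cloud(c);m=(P[...,0]>.6)&(P[...,0]<.665)&(P[...,1]<-.09)&(P[...,1]>-.2)&(P[...,2]>.075)&(P[...,2]<.1)
print(m.sum(),P[m].mean(0));s=ctrl.state();print(s["tcp_pos"],s["t"],s["width"],s["orientation"])
```

```text
670 [ 0.6375 -0.1542  0.0809]
[ 0.5734 -0.263   0.1621] 14.9667 0.014472257146169131 [-0.0004  1.     -0.0078 -0.0007]
```

View pics/c6.png

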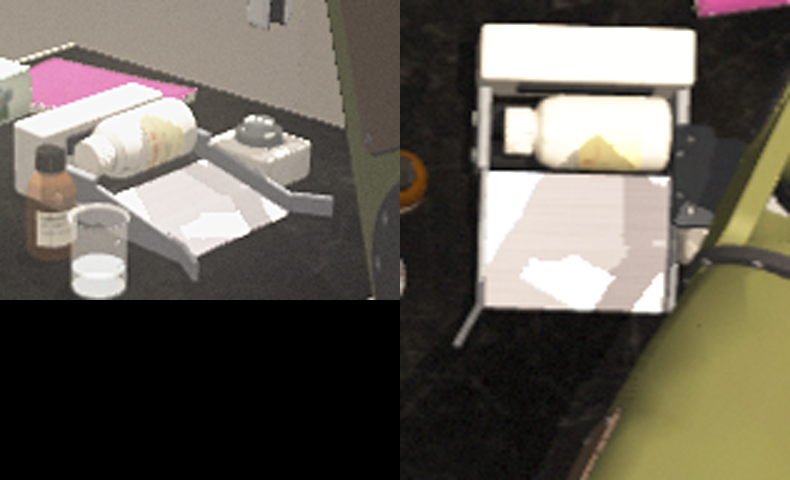

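The bottle lies on the rollers: the depth cloud puts its crest at x≈0.6375 and z≈0.081–0.084. It is parallel to the stop and within about 5 mm of the middle (cap column 503, bottom 671; side plates at 487 and 672). Now the button.

{"op": "send_rows", "data": {"increments": [[[0.1,0,1.5],0],[[0.1,0.05,2.5],0],[[0,0,2.5],0],[[0,0,1.5],0],[[0,0,0.5],0],[[0,0,0.2],0],[[0,0,0],0],[[0,0,0],0]]}}

```text
t: 15.63
tcp_pos: [0.5764, -0.2638, 0.0774]
orientation: [0.0, 1.0, -0.008, 0.001]
wrist_force: [-0.7, -0.5, -0.9]
width: 0.0005
```

{"op": "send_rows", "data": {"increments": [[[0,0,0.1],0],[[0,0,0.1],0],[[0,0,0.1],0],[[0,0,0.1],0],[[0,0,0.1],0],[[0,0,0.1],0],[[0,0,0],0]]}}

```text
t: 16.22
tcp_pos: [0.5757, -0.2638, 0.0699]
orientation: [-0.0, 1.0, -0.008, -0.0]
wrist_force: [-0.3, -0.3, 0.8]
width: 0.0006
```

{"op": "send_rows", "data": {"increments": [[[0,0,0.1],0],[[0,0,0.1],0],[[0,0,0.1],0],[[0,0,0.1],0],[[0,0,0.1],0],[[0,0,0],0]]}}

```text
t: 16.72
tcp_pos: [0.5757, -0.2638, 0.0648]
orientation: [-0.0, 1.0, -0.008, -0.0]
wrist_force: [0.4, 0.1, -0.2]
width: 0.0008
```

{"op": "send_rows", "data": {"increments": [[[0,0,0.1],0],[[0,0,0.1],0],[[0,0,0.1],0],[[0,0,0],0]]}}

```text
t: 17.05
tcp_pos: [0.5758, -0.2639, 0.062]
orientation: [-0.0, 1.0, -0.008, 0.0]
wrist_force: [0.5, -0.2, 0.6]
width: 0.0005
```

{"op": "send_rows", "data": {"increments": [[[0,0,0.1],0],[[0,0,0.1],0],[[0,0,0.1],0],[[0,0,0],0]]}}

```text
t: 17.38
tcp_pos: [0.5759, -0.2639, 0.059]
orientation: [0.0, 1.0, -0.008, 0.0]
wrist_force: [0.1, 1.0, 1.7]
width: 0.0006
```

{"op": "send_rows", "data": {"increments": [[[0,0,0.1],0],[[0,0,0.1],0],[[0,0,0],0]]}}

```text
t: 17.63
tcp_pos: [0.5759, -0.2639, 0.057]
orientation: [0.0, 1.0, -0.008, 0.0]
wrist_force: [-0.5, 0.3, 2.6]
width: 0.0004
```

{"op": "send_rows", "data": {"increments": [[[0,0,0.1],0],[[0,0,0],0]]}}

```text
t: 17.8
tcp_pos: [0.5759, -0.2639, 0.0563]
orientation: [0.0, 1.0, -0.008, 0.0]
wrist_force: [-1.4, 0.3, 4.6]
width: 0.0007
```

{"op": "send_rows", "data": {"increments": [[[0,0,0.05],0],[[0,0,0],0]]}}

```text
t: 17.97
tcp_pos: [0.5759, -0.2639, 0.0562]
orientation: [0.0, 1.0, -0.008, 0.0]
wrist_force: [-2.2, 2.2, 9.1]
width: 0.0004
```

{"op": "send_rows", "data": {"increments": [[[0,0,0.05],0],[[0,0,0],0]]}}

```text
t: 18.13
tcp_pos: [0.576, -0.2639, 0.0561]
orientation: [0.0, 1.0, -0.008, 0.0]
wrist_force: [-5.0, 2.6, 11.8]
width: 0.0007
```

The button bottomed at z≈0.056, after about 6 mm of travel, with the force up sharply to 12 N. I'll release it and rise, then check.

{"op": "send_rows", "data": {"increments": [[[0,0,-0.3],0],[[0,0,-0.5],0],[[0,0,-1.5],0],[[0,0,-3],0],[[0,0,-3.5],0],[[0,0,-2.5],0],[[-2.5,0,0],0],[[-3.5,1,0],0],[[-3,1,0],0],[[0,0,0],0]]}}

```text
t: 18.97
tcp_pos: [0.4818, -0.2835, 0.1682]
orientation: [-0.0, 1.0, -0.009, -0.001]
wrist_force: [0.6, -1.1, 0.6]
width: 0.0005
```

{"op": "send_rows", "data": {"increments": [[[-3,1.5,0],0],[[-3,2.5,0],0],[[-2.5,2.5,0],0],[[-2,2,0],0],[[0,0,0],0],[[0,0,0],0]]}}

```text
t: 19.47
tcp_pos: [0.3787, -0.3664, 0.1681]
orientation: [-0.0, 1.0, -0.009, -0.0]
wrist_force: [1.1, -0.1, -0.6]
width: 0.0004
```

Run:
```python
from h import *
np.set_printoptions(precision=4,suppress=True)
c=ctrl.camera("scene");a=cv2.resize(c["frame"][165:285,285:445],(400,300),interpolation=2)
c=ctrl.camera("top");b=cv2.resize(c["frame"][150:310,280:470],None,fx=3,fy=3,interpolation=2)[:,:]
o=np.zeros((480,800,3),np.uint8);o[:240,:230]=cv2.resize(a,(230,172))[:240] if 0 else 0;o[:172,:230]=cv2.resize(a,(230,172));o[:,230:]=b[:,:570];cv2.imwrite("pics/c7.png",o)
P=cloud(c);m=(P[...,0]>.6)&(P[...,0]<.665)&(P[...,1]<-.09)&(P[...,1]>-.2)&(P[...,2]>.075)&(P[...,2]<.1)
q=P[m];print(len(q),q.mean(0),"slope",np.polyfit(q[:,1],q[:,0],1)[0])
print("btn z",np.median(P[216:224,418:425,2]));s=ctrl.state();print(s["tcp_pos"],s["t"],s["wrist_force"])
```

```text
671 [ 0.6378 -0.1535  0.0808] slope 0.014371513302243403
btn z 0.06265481819210761
[ 0.3798 -0.3653  0.168 ] 19.5667 [-0.054   0.3748  0.1567]
```

View pics/c7.png

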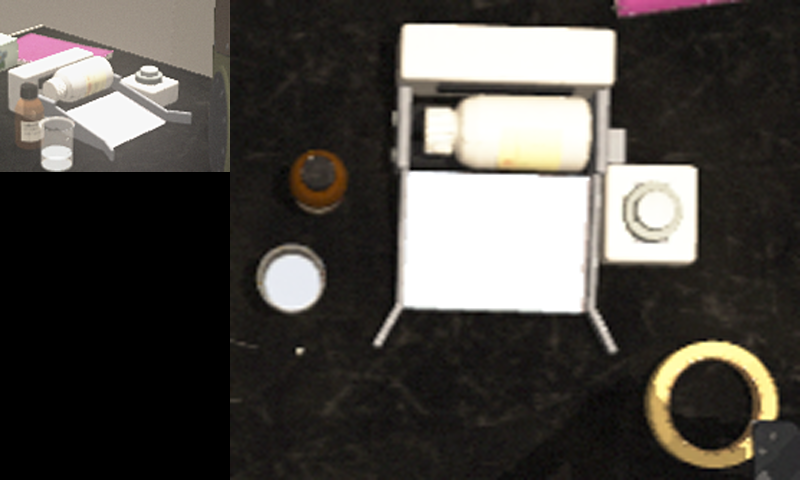

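The final picture shows the bottle parallel on the rollers against the stop (columns 424–591, inside plates at 412–595). The button is out again at z≈0.063 and the bystanders are unmoved. Handing in.

```bash
python3 -c "
from station import ctrl
print(ctrl.close_job())"
```

```text
the job is handed in; nothing more can be done
None
```

The bottle is loaded and the start button has been pressed and let go. I handed the job in at about 19.6 s, with no verdict reported.

- **Push:** I pushed the bottle up the ramp with two spread fingers at about 12–24 mm/s. The force on the fingers stayed near 2 N and fell to zero once it had gone over the crest.
- **Seat:** The top camera puts the bottle's axis at world x ≈ 0.638 m, against about 0.639 m for the seat. It lies parallel to the stop (slope 0.014, machine 0.016) and about 3 mm right of the middle. I did not measure the gap to the stop pad directly; these readings are good to about 2 mm.
- **Button:** After seeing the bottle seated, I pressed until the travel stopped dead at z ≈ 0.056 m, with about 12 N on the tool. It then came back out to z ≈ 0.063 m.
- **Everything else:** By eye, the amber bottle, beaker and tape roll are where they were. The pen was outside my last picture, but the arm never went near it. The arm stands clear of everything, and no check failed.

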